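# Wet a core plug and show it to the inspection camera

### The job

Draw the yellow-collared sample out of its pocket in the rock core, dip the lower half of its plug into the white wetting cup, then hold it up in front of the inspection camera: upright, the middle of the plug level with the lens and on its axis, 80 mm out from the lens, with the yellow arrow pointing at the lens. Finish while holding it there still in the gripper, touching nothing else; do not put it down. Leave the other samples, the cup, the jar and the brush in place and do not bump the camera or its stand.

Things in the scene. Friction and masses are not known exactly. Their poses are not given: they have to be found in the camera images.
- yellow: Wanted sample, loose, upright, 0.11 kg, 110 mm tall, at any yaw in one of the core's pockets. Origin: centre of its lower end, z up. From below: rock plug dia 25, z 0-32 (z 0-22 in the pocket); yellow collar dia 30, z 32-40; bare metal handle 14 x 14, sides along x and y, z 40-110, yellow spot on top: grip here. Yellow arrow (z 33-39) on the collar points to +x, tip 30 from the axis; white line down the plug below it.
- yellow_plug (a point): The middle of the yellow sample's plug, on its axis, 16 mm above the lower end.
- yellow_tip (a point): The centre of the yellow sample's lower end (the plug's bottom face).
- blue: Sample with a blue collar and a blue cap mark on its handle. Same shape and sizes as the yellow one. Not wanted: stays in its pocket.
- green: Sample with a green collar and a green cap mark on its handle. Same shape and sizes as the yellow one. Not wanted: stays in its pocket.
- core: Fixed half rock core, flat face up, in liner and white tray, blue end cap at -y, red at +y. Tray 96 (x) x 340 (y) mm; origin: centre of its underside; core face 50, liner and caps up to 54 above it. Three round pockets, dia 28, 22 deep, at x = 0, y = -95, 0, +95 mm, a sample standing loosely in each: lift it straight up.
- cup: Loose white ceramic wetting cup, empty, 0.3 kg, round and open, rim diameter 88, narrower at the foot, 50 tall, wall 4 mm, floor 5 mm thick and 62 wide inside; origin at the centre of its underside, z up. It is wide enough for plug and collar, and the handle then stands well above the rim.
- stand: Fixed camera stand: dark base plate 150 x 120 x 12 mm (x -105 to +45), column dia 20 at x = -65, 330 tall. Origin on the table under the camera head, +x the way the camera looks. White camera head (x -80 to +50, 50 wide, 50 tall) clamped on the column, lens somewhere from 150 to 230 mm above the table.
- lens (a point): Centre of the camera's round front glass, on the front end of the black barrel (diameter 42). x points straight out of the lens, level, along its axis; z up.
- focus (a point): The point on the lens axis 80 mm out from the lens, in empty air; axes as the lens.
- jar: Bystander: loose closed jar with a white lid, diameter 52, 75 tall, origin at the centre of its underside.
- brush: Bystander: loose brush lying on the table, 200 mm long along its x, wooden handle to -x, origin under its middle.
There are look-alikes about, which are no part of the job. Leave any orange or purple look-alike of the green alone.

How it is judged (in metres and radians):
On the way, in this order (a step that is already met when the one before it is completed fails the run):
1. the yellow sample is drawn clear of the core, held in the gripper (z of yellow_tip in the frame of core above 0.055 m and contact force between yellow and the fingers above 2 N and contact force between yellow and core below 0.05 N), for 0.1 s.
2. held upright, the plug's lower end is in the cup, at least 13 mm below its rim (z of yellow_tip in the frame of cup between 0.003 and 0.037 m and horizontal distance between yellow_tip and cup below 0.036 m and angle between yellow's own z axis and vertical below 0.5 rad and contact force between yellow and the fingers above 2 N), for 0.2 s.
At the end, for the whole second after the job is handed in: Yellow sample held still, touching only the gripper: plug middle within 15 mm of the point 80 mm out from the lens, upright within 10 deg, arrow at the lens within 15 deg. Blue and green moved under 15 mm, jar 30, cup and brush 40 mm; all but the brush upright within 10 deg (distance between yellow_plug and focus below 0.015 m and angle between each of yellow, blue, green, cup, jar's own z axis and vertical below 0.17 rad and angle between the x axis of yellow and the x axis of lens, either way round below 0.26 rad and x of lens in the frame of yellow above 0.03 m and linear speed of yellow below 0.02 m/s and angular speed of yellow below 0.15 rad/s and contact force between yellow and the fingers above 2 N and contact force between yellow and stand below 0.05 N and contact force between yellow and cup below 0.05 N and contact force between yellow and core below 0.05 N and contact force between yellow and jar below 0.05 N and contact force between yellow and blue below 0.05 N and contact force between yellow and green below 0.05 N and contact force between yellow and brush below 0.05 N and distance of each of blue, green from where it was at the start of the episode below 0.015 m and distance of each of cup, brush from where it was at the start of the episode below 0.04 m and distance of jar from where it was at the start of the episode below 0.03 m); the arm keeps its last pose, push and grip.
It fails at once if the blue or green sample is pulled or knocked over (distance of any of blue, green from where it was at the start of the episode above 0.02 m).
It fails at once if the cup or the jar is tipped or shoved away (angle between any of cup, jar's own z axis and vertical above 0.4 rad or distance of cup from where it was at the start of the episode above 0.05 m or distance of jar from where it was at the start of the episode above 0.04 m).
It fails at once if the camera or its stand is bumped (contact force between stand and anything else above 3 N or distance of lens from where it was at the start of the episode above 0.006 m).
It fails at once if the brush is knocked away (distance of brush from where it was at the start of the episode above 0.05 m).
It also fails if it takes over 45 s, if anything falls off the work surface, if the arm or the gripper's body presses on something with over 40 N, if the wrist force passes 120 N, or if a joint passes its speed limit or range.

### The arm

A 6-joint arm with a two-finger parallel gripper is mounted at the origin on the work surface. World frame = base frame: x ahead of the robot, y to its left, z up, the work surface at z = 0. Lengths are in m, angles in degrees, forces in N, time in s.
With the tool pointing down it reaches from about 0.3 to 0.75 m from the base axis. Payload 8.5 kg.
Tool frame: the origin (TCP) lies midway between the tips of the shut fingers; the grasp point (between the pads) lies 19 mm behind it; z points along the fingers, y is the direction in which the jaws open and shut (so a half turn about z gives the same grasp; the last joint's range is limited). The gripper opens to 85 mm and grips with 20 to 120 N. Pads are 22 mm wide; open, the fingers measure 114 mm over their backs; the gripper's body (76 mm by 85 mm) begins 54 mm behind the grasp point. The pads swing forward as they close: fully open they stand 13 mm farther back than shut.
Start: joints at [-12.336, 21.807, 74.336, -0, 83.858, -12.336], TCP at [0.55, 0, 0.231] pointing down, gripper open.
Joint ranges: [-178.18, 178.18], [-50.72, 133.34], [12.68, 142.11], [-81.47, 261.47], [9.98, 163.14], [-165.26, 165.26]. Speed limits (degrees/s): [136.94, 136.94, 180, 180, 180, 180].

### API

Orientations are given as a 3x3 rotation matrix whose columns are the frame's x, y, z axes.
In Python, from rig import env, viewer, ticket gives the robot as it stands. The module is installed in compiled form; this text tells all that it offers.
- The arm moves only by the shell command python3 -m pendant 'ROWS' [FORCE]. ROWS is JSON, a list of rows, each a list of 3 entries, a list of its own where there are three numbers: the shift along the world's x, y, z in mm, then the turn about the world's z in rad, then the opening, from -1 (shut) to 1 (fully open). A call has 1 to 12 rows; each row shifts and turns the pose as measured when the row begins; what a row does not reach is not made up. A row lasts 1/8 s, in which the tool goes at most 62.5 mm and 10.7 degrees, less where a joint would pass 70% of its speed; a pose out of reach is approached as far as the arm can. A call with a gripper value outside its range is refused whole. The fingers move at their own pace and stop on an object; FORCE is the grip in N (left out, the last holds). Time passes only in rows, so rows that do not move let the fingers close. It gives the time, the measured TCP pose, the force and the opening at its end, in the units of the state.
- env.observe(): the state, without advancing time (a new reading comes with each control period).
- viewer.get_image(name): name is "scene" or "side" or "wrist"; returns (picture, depth): 480x640x3 uint8, red, green, blue; 480x640 float32, m along the optical axis (not along the pixel's ray), 0 where there is no reading.
- viewer.camera_params(name): a dict with "fx", "fy", "cx", "cy" (pixels), "D" ([k1, k2, p1, p2, k3] as OpenCV has them; the pictures are not rectified), "rvec" (rotation vector, rad) and "tvec" (3), from world to camera coordinates, as OpenCV has them; the wrist camera has in their place "T_tool_cam" (4x4, takes a point from camera to tool coordinates, whose origin is the TCP and whose axes are the flange's). Camera axes: x right, y down, z forward; pixel columns grow to the right and rows downward; lengths in m; the calibration is good to about 2 mm. A picture is of the moment at which its call begins: read the wrist's pose just before it. camera_params takes no time and is no camera call.
- ticket.close_job(): hands the job in, once; it reports no verdict.
The state is a dict: "time_s": time; "q": joint angles; "qvel": joint speeds; "joint_efforts": joint torques, N m; "position": TCP position; "tool_rot": TCP orientation; "ft_force": force on the tool from outside, world axes, zero at the start; "wrist_torque": the same for the moment, N m; "grip_width": finger opening in m.
Only numpy, scipy, OpenCV 4.12 (cv2) and the standard library are available. Lean on these libraries where they do the work, as an engineer would, in place of code of your own. Each camera call takes 0.05 s, during which the arm holds its last target. There are 200 camera calls.

## Working session

There is one attempt and no reset: what is moved stays moved. The work goes in short steps, Python scripts to look and compute and a shell command to move; the robot and the scene stay as the last step left them, time stands still between calls to the robot, and variables do not carry over. Pictures are saved under pics/ and viewed, about 8 in all and at most 12, crops included, and the job is handed in when it is done.

```bash
mkdir -p pics; ls; cat > h.py <<'E'
import numpy as np, cv2
from rig import env, viewer, ticket
def cam(n):
    p=viewer.camera_params(n); K=np.array([[p['fx'],0,p['cx']],[0,p['fy'],p['cy']],[0,0,1.]]); D=np.array(p['D'],float)
    if 'rvec' in p:
        R,_=cv2.Rodrigues(np.array(p['rvec'],float)); t=np.array(p['tvec'],float).ravel()
        return K,D,R.T,-R.T@t   # R cam->world, camera position
    s=env.observe(); T=np.eye(4); T[:3,:3]=np.array(s['tool_rot']); T[:3,3]=s['position']
    T=T@np.array(p['T_tool_cam']); return K,D,T[:3,:3],T[:3,3]
def grab(n,f=None):
    c=cam(n); im,d=viewer.get_image(n)
    if f: cv2.imwrite('pics/'+f,im[:,:,::-1]); np.savez('pics/'+f[:-4]+'.npz',im=im,d=d,K=c[0],D=c[1],R=c[2],o=c[3])
    return im,d,c
def rays(c,uv):
    K,D,R,o=c; x=cv2.undistortPoints(np.array(uv,float).reshape(-1,1,2),K,D).reshape(-1,2)
    return np.c_[x,np.ones(len(x))]@R.T
def onplane(c,uv,z):
    r=rays(c,uv); return c[3]+r*((z-c[3][2])/r[:,2])[:,None]
def pts(c,uv,d):
    uv=np.array(uv,int); return c[3]+rays(c,uv)*d[uv[:,1],uv[:,0]][:,None]
def load(f):
    a=np.load('pics/'+f+'.npz'); return a['im'],a['d'],(a['K'],a['D'],a['R'],a['o'])
def proj(c,P):
    K,D,R,o=c; return cv2.projectPoints(np.array(P,float).reshape(-1,1,3),cv2.Rodrigues(R.T)[0],-R.T@o,K,D)[0].reshape(-1,2)
E
python3 - <<'E'
from h import *
for n in('scene','side'):
    grab(n,n+'0.png'); c=cam(n); print(n,c[3].round(3),c[2][:,2].round(3),c[0][0,0])
print(env.observe())
E
```

```text
pics
scene [1.124 0.426 0.859] [-0.56  -0.399 -0.726] 439.27041837191814
side [0.188 0.86  0.687] [ 0.343 -0.77  -0.539] 492.42781480240257
{'time_s': 0.1, 'q': array([-1.23365734e+01,  2.18354013e+01,  7.43788511e+01, -1.31278104e-03,
        8.38571753e+01, -1.23376641e+01]), 'qvel': array([-0.0794525 , -0.1536276 , -0.06854056,  0.02430756,  0.0739485 ,
        0.01512746]), 'joint_efforts': array([ 3.76895419e-03, -4.49219084e+01, -2.31655884e+01, -2.33104493e-04,
        3.63802450e-03,  7.57992581e-06]), 'position': array([5.49740617e-01, 4.07848015e-05, 2.30798898e-01]), 'tool_rot': array([[-2.13536169e-05,  9.99999252e-01, -1.22272832e-03],
       [ 9.99999970e-01,  2.16520960e-05,  2.44096355e-04],
       [ 2.44122647e-04, -1.22272307e-03, -9.99999223e-01]]), 'ft_force': array([-0.40464079, -0.49726642,  0.51122105]), 'wrist_torque': array([ 0.01114368,  0.03300977, -0.03103951]), 'grip_width': 0.08542745117243386}
```

View pics/scene0.png

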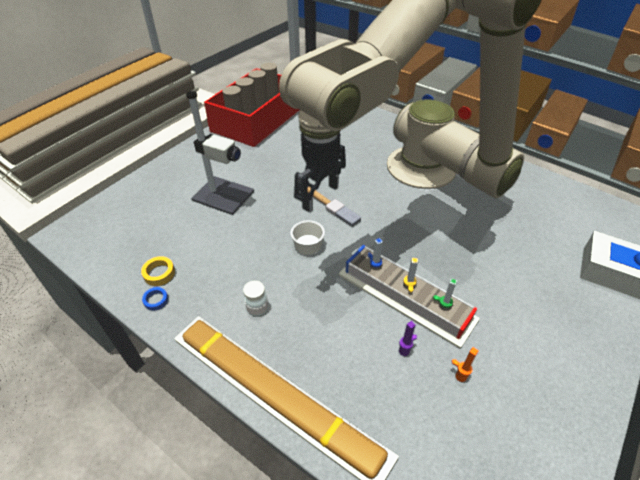

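View pics/side0.png

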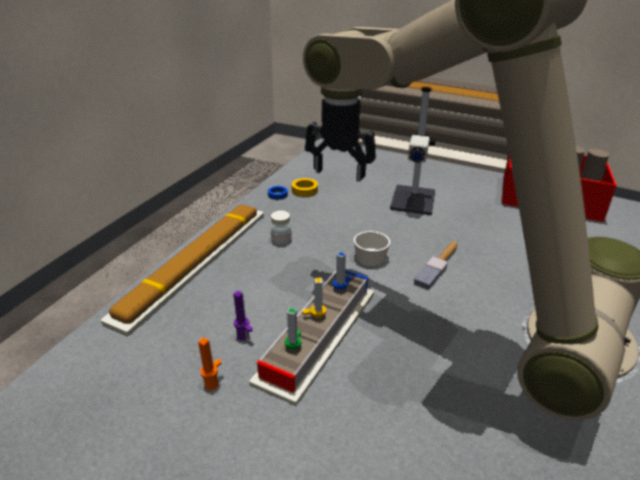

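The yellow sample is in the middle pocket (scene about 412,270). The cup is at (308,237), the stand lens at (233,153), the jar at (255,297), and the brush is near (335,207). Next I measure these.

```bash
cat > m1.py <<'E'
from h import *
boxes={'scene':{'yel':(395,250,430,295),'blu':(366,232,390,272),'grn':(435,275,462,312),'cup':(285,215,330,258),'head':(190,130,245,167),'jar':(240,278,272,318)},
'side':{'yel':(300,270,330,322),'blu':(330,248,352,292),'grn':(280,302,305,352),'cup':(350,228,394,270),'head':(405,130,432,165),'jar':(265,208,295,246)}}
for n in boxes:
    im,d,c=load(n+'0'); hsv=cv2.cvtColor(im,cv2.COLOR_RGB2HSV)
    H,S,V=[hsv[:,:,i].astype(int) for i in range(3)]
    M={'yel':(abs(H-26)<7)&(S>140)&(V>90),'blu':(abs(H-112)<10)&(S>140),'grn':(abs(H-65)<15)&(S>110),
       'cup':(S<60)&(V>100),'head':(S<60)&(V>150),'jar':(S<60)&(V>150)}
    for k,(a,b,e,f) in boxes[n].items():
        v,u=np.nonzero(M[k][b:f,a:e]&(d[b:f,a:e]>0)); uv=np.c_[u+a,v+b]
        P=pts(c,uv,d)
        if k in('yel','blu','grn'):
            t=P[:,2]>.115; l=(P[:,2]>.04)&(P[:,2]<.085)
            print(n,k,'top',t.sum(),uv[t].mean(0),P[t].mean(0).round(4),'onplane',onplane(c,[uv[t].mean(0)],.138).round(4),'low',l.sum(),P[l].mean(0).round(4))
            if k=='yel': L=onplane(c,uv[l],.066); print(' ext',L.min(0).round(3),L.max(0).round(3))
        elif k=='cup':
            r=(P[:,2]>.043)&(P[:,2]<.06); q,rad=cv2.minEnclosingCircle(P[r][:,:2].astype(np.float32)); print(n,k,r.sum(),np.round(q,4),round(rad,4))
        elif k=='jar':
            r=(P[:,2]>.068)&(P[:,2]<.085); q,rad=cv2.minEnclosingCircle(P[r][:,:2].astype(np.float32)); print(n,k,r.sum(),np.round(q,4),round(rad,4))
        else:
            P=P[P[:,2]>.1]; print(n,k,len(P),P.min(0).round(3),P.max(0).round(3),P.mean(0).round(3))
    x0,y0,x1,y1=(180,80,270,220) if n=='scene' else (380,80,450,220)
    print(c[3])
    A=cv2.resize(im[y0:y1,x0:x1],None,fx=4,fy=4,interpolation=cv2.INTER_CUBIC)
    a,b,e,f=boxes[n]['yel']; B=cv2.resize(im[b-10:f+10,a-15:e+15],None,fx=6,fy=6,interpolation=cv2.INTER_CUBIC)
    h=560; C=np.zeros((h,800,3),np.uint8); C[:min(h,A.shape[0]),:A.shape[1]]=A[:h]; w=min(800-A.shape[1]-10,B.shape[1]); C[:min(h,B.shape[0]),-w:]=B[:h,:w]
    cv2.imwrite(f'pics/crop_{n}.png',C[:,:,::-1])
E
python3 m1.py
```

```text
scene yel top 10 [414.5 259.5] [0.495  0.2147 0.138 ] onplane [[0.495  0.2147 0.138 ]] low 103 [0.505  0.2191 0.0658]
 ext [0.484 0.201 0.066] [0.525 0.233 0.066]
scene blu top 9 [378.33333333 239.88888889] [0.4898 0.1189 0.137 ] onplane [[0.4907 0.1193 0.138 ]] low 66 [0.496  0.1192 0.0666]
scene grn top 12 [453.33333333 280.5       ] [0.4991 0.3098 0.1381] onplane [[0.499  0.3098 0.138 ]] low 101 [0.5055 0.3051 0.0664]
scene cup 185 [ 0.4976 -0.0847] 0.0465
scene head 298 [ 0.452 -0.455  0.158] [ 0.515 -0.345  0.203] [ 0.485 -0.39   0.197]
scene jar 272 [ 0.7301 -0.0559] 0.0237
[1.12373703 0.4263935  0.85904262]
side yel top 18 [318.  279.5] [0.4951 0.2155 0.1367] onplane [[0.4944 0.217  0.138 ]] low 153 [0.4995 0.221  0.0639]
 ext [0.479 0.2   0.066] [0.52  0.24  0.066]
side blu top 8 [340.75  253.625] [0.4907 0.121  0.1366] onplane [[0.4899 0.1229 0.138 ]] low 125 [0.4877 0.1134 0.0624]
side grn top 17 [291.64705882 310.05882353] [0.4986 0.3108 0.1369] onplane [[0.498  0.3119 0.138 ]] low 147 [0.4958 0.313  0.0657]
side cup 195 [ 0.4957 -0.0804] 0.0453
side head 181 [ 0.453 -0.448  0.161] [ 0.51  -0.351  0.199] [ 0.48  -0.388  0.195]
side jar 142 [ 0.7291 -0.0532] 0.024
[0.18837219 0.85955502 0.68655668]
```

View pics/crop_scene.png

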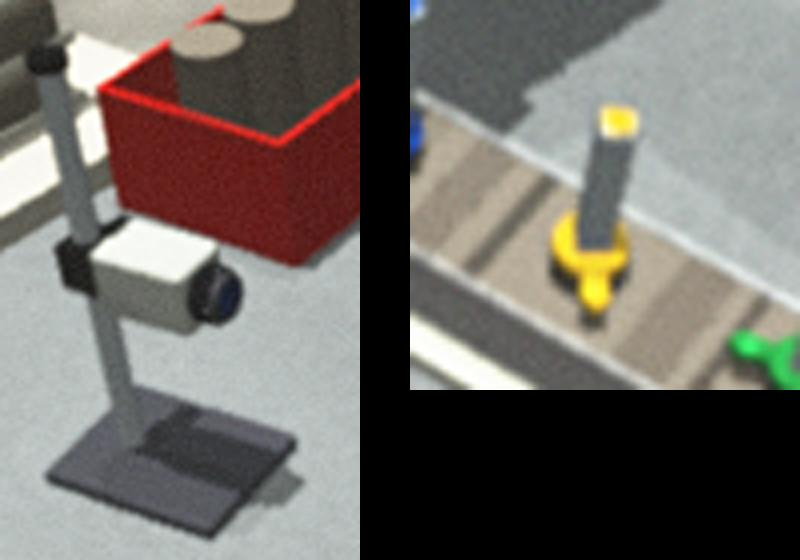

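View pics/crop_side.png

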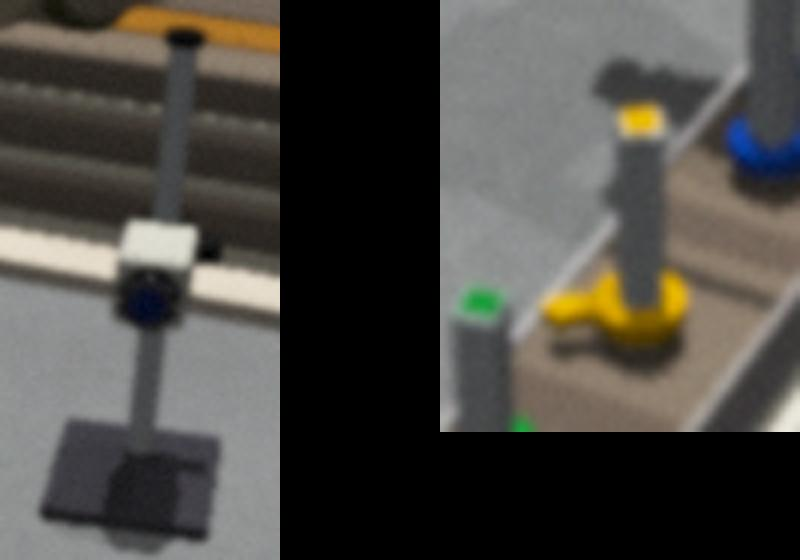

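The lens glass is at about (237,153) in scene and (417.5,155) in side. The arrow tip is at about (410,290) in scene and (303,312) in side, pointing mostly +x,+y. I'll triangulate and get the head's axis from its top face, then the base plate.

```bash
cat >> h.py <<'E'
def tri(cs,uvs):
    A=np.zeros((3,3));b=np.zeros(3);L=[]
    for c,uv in zip(cs,uvs):
        r=rays(c,[uv])[0]; r/=np.linalg.norm(r); Q=np.eye(3)-np.outer(r,r); A+=Q;b+=Q@c[3];L.append(Q)
    x=np.linalg.solve(A,b); return x,[round(float(np.linalg.norm(Q@(x-c[3]))),4) for Q,c in zip(L,cs)]
E
cat > m2.py <<'E'
from h import *
a,da,ca=load('scene0'); b,db,cb=load('side0')
print('tip on plane',onplane(ca,[(410.3,290)],.064),onplane(cb,[(303,312)],.064))
print('tip tri',tri((ca,cb),((410.3,290),(303,312))))
print('lens tri',tri((ca,cb),((237,153),(417.5,155))))
for im,d,c,(x0,y0,x1,y1),n in((a,da,ca,(170,75,265,225),'scene'),(b,db,cb,(375,75,450,225),'side')):
    v,u=np.mgrid[y0:y1,x0:x1]; uv=np.c_[u.ravel(),v.ravel()]; ok=d[uv[:,1],uv[:,0]]>0; uv=uv[ok]; P=pts(c,uv,d)
    col=im[uv[:,1],uv[:,0]].astype(int)
    w=(col.min(1)>150)&(P[:,2]>.1)&(abs(P[:,1]+.4)<.1); zt=np.percentile(P[w,2],90); t=w&(abs(P[:,2]-zt)<.006)
    L=onplane(c,uv[t],zt)[:,:2]; r=cv2.minAreaRect((L*1000).astype(np.float32)); print(n,'ztop',zt.round(4),t.sum(),'rect',r, cv2.boxPoints(r).round(0).tolist())
    bp=(col.max(1)<110)&(P[:,2]<.025)&(P[:,2]>-.01)&(abs(P[:,0]-.49)<.13)&(P[:,1]<-.28)
    m=np.zeros(d.shape,np.uint8); m[uv[bp][:,1],uv[bp][:,0]]=255; m=cv2.morphologyEx(m,cv2.MORPH_OPEN,np.ones((3,3)))
    q=np.argwhere(m)[:,::-1]; L=onplane(c,q,.012)[:,:2]; r=cv2.minAreaRect((L*1000).astype(np.float32)); print(n,'base',len(q),r)
    cc=(P[:,2]>.225)&(P[:,2]<.32)&(abs(P[:,1]+.42)<.06)&(abs(P[:,0]-.48)<.06); print(n,'col',cc.sum(),np.median(P[cc],0).round(4))
    dk=(col.max(1)<100)&(abs(P[:,2]-.175)<.035)&(abs(P[:,1]+.33)<.035)&(abs(P[:,0]-.48)<.07); print(n,'barrel',dk.sum(),P[dk].mean(0).round(4),np.percentile(P[dk],[5,95],axis=0).round(3))
E
python3 m2.py
```

```text
tip on plane [[0.51839927 0.2290216  0.064     ]] [[0.51777602 0.23356184 0.064     ]]
tip tri (array([0.51840657, 0.22994765, 0.06233544]), [0.0015, 0.0015])
lens tri (array([ 0.46844881, -0.33865942,  0.17456827]), [0.0004, 0.0004])
scene ztop 0.1998 276 rect ((485.7756042480469, -387.0267333984375), (50.64310073852539, 73.0279769897461), 11.752182960510254) [[454.0, -356.0], [468.0, -428.0], [518.0, -418.0], [503.0, -346.0]]
scene base 1262 ((491.3160095214844, -402.52685546875), (121.38375091552734, 159.3830108642578), 10.104767799377441)
scene col 245 [ 0.4973 -0.4426  0.272 ]
scene barrel 199 [ 0.4815 -0.3433  0.1789] [[ 0.462 -0.355  0.16 ]
 [ 0.497 -0.335  0.194]]
side ztop 0.1971 166 rect ((479.4984436035156, -384.4458923339844), (47.11173629760742, 71.2761459350586), 8.331321716308594) [[451.0, -353.0], [461.0, -423.0], [508.0, -416.0], [498.0, -346.0]]
side base 1233 ((506.6307678222656, -602.02197265625), (124.16878509521484, 631.0286254882812), 6.97103214263916)
side col 244 [ 0.4887 -0.4409  0.2728]
side barrel 255 [ 0.471  -0.3431  0.175 ] [[ 0.453 -0.36   0.155]
 [ 0.494 -0.332  0.191]]
```

```bash
python3 -m pendant '[[[-11,43,10],0.115,1],[[-11,43,10],0.115,1],[[-11,43,10],0.115,1],[[-11,43,10],0.115,1],[[-11,43,10],0.115,1],[[0,0,0],0,1]]'
python3 - <<'E'
from h import *
im,d,c=grab('wrist','w1.png'); print(c[3],c[2][:,2],env.observe()['q'].round(1),env.observe()['tool_rot'].round(3)); print(viewer.camera_params('wrist')['T_tool_cam'])
E
```

```text
time_s: 0.85
position: [0.4916, 0.2207, 0.2798]
tool_rot: [[-0.558, 0.83, -0.006], [0.83, 0.558, -0.002], [0.002, -0.006, -1.0]]
ft_force: [0.2, -0.8, 0.2]
grip_width: 0.0854
[0.4527999  0.27960567 0.42191641] [ 0.14982461 -0.23167001 -0.9611876 ] [ 11.5  19.2  70.5  -0.1  90.8 -22.3] [[-0.556  0.831 -0.007]
 [ 0.831  0.556 -0.003]
 [ 0.002 -0.007 -1.   ]]
[[ 1.37199588e-03 -9.60671982e-01 -2.77682302e-01  7.07782239e-02]
 [ 9.99998798e-01  1.11738778e-03  1.07515352e-03 -2.41728363e-04]
 [-7.22591049e-04 -2.77683443e-01  9.60672360e-01 -1.42014525e-01]
 [ 0.00000000e+00  0.00000000e+00  0.00000000e+00  1.00000000e+00]]
```

View pics/w1.png

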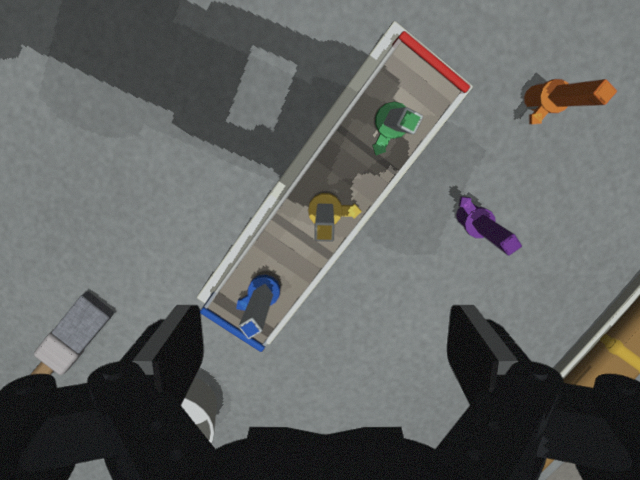

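The wrist view shows the yellow handle top at (324,232) and the arrow tip at (359,211), pointing almost along the jaw axis.

```bash
cat > m3.py <<'E'
from h import *
im,d,c=load('w1'); hsv=cv2.cvtColor(im,cv2.COLOR_RGB2HSV).astype(int)
m=(abs(hsv[:,:,0]-26)<8)&(hsv[:,:,1]>110)&(hsv[:,:,2]>60); m[:180]=0;m[250:]=0;m[:,:300]=0;m[:,370:]=0
uv=np.argwhere(m&(d>0))[:,::-1]; P=pts(c,uv,d); t=P[:,2]>.115; l=(P[:,2]>.05)&(P[:,2]<.08)
T=onplane(c,uv[t],.138); r=cv2.minAreaRect((T[:,:2]*1000).astype(np.float32)); print('top',t.sum(),T.mean(0).round(4),r,P[t].mean(0))
L=onplane(c,uv[l],.067)[:,:2]; print('low ext',l.sum(),L.min(0).round(4),L.max(0).round(4))
# collar centre: circle of 15 radius fit on points; arrow: those farthest out
ax=np.array(T.mean(0)[:2])
for _ in range(5):
    e=L-ax; rr=np.hypot(*e.T); a=e[rr>19].mean(0); print(len(e[rr>19]),'yaw',np.degrees(np.arctan2(a[1],a[0])).round(1),'max r',rr.max().round(4)); break
mm=np.zeros(m.shape,np.uint8); mm[uv[l][:,1],uv[l][:,0]]=1
# collar circle centre from the collar pixels on the side away from the arrow
from scipy.optimize import least_squares
cn,_=cv2.findContours(mm,cv2.RETR_EXTERNAL,cv2.CHAIN_APPROX_NONE); q=max(cn,key=len)[:,0]; Q=onplane(c,q,.068)[:,:2]
f=least_squares(lambda x:np.hypot(*(Q-x).T)-.015,ax,loss='soft_l1',f_scale=.0008).x; e=L-f; rr=np.hypot(*e.T); a=e[rr>20e-3].mean(0)
print('collar c',f.round(4),'yaw',np.degrees(np.arctan2(a[1],a[0])).round(1))
s=env.observe(); print(s['position'],np.degrees(np.arctan2(s['tool_rot'][1,1],s['tool_rot'][0,1])))
E
python3 m3.py
```

```text
top 187 [0.4941 0.2141 0.138 ] ((492.06793212890625, 216.30677795410156), (11.163986206054688, 15.248342514038086), 34.22898864746094) [0.49413141 0.21405802 0.13768757]
low ext 688 [0.4794 0.1997] [0.5206 0.2334]
0 yaw nan max r 0.031
collar c [0.496  0.2152] yaw 33.7
[0.49193233 0.21944978 0.27923051] 33.76811272122032m3.py:10: RuntimeWarning: Mean of empty slice.
  e=L-ax; rr=np.hypot(*e.T); a=e[rr>19].mean(0); print(len(e[rr>19]),'yaw',np.degrees(np.arctan2(a[1],a[0])).round(1),'max r',rr.max().round(4)); break
  ret = um.true_divide(
```

```bash
python3 -m pendant '[[[3,-5,0],0,1],[[0,0,-45],0,1],[[0,0,-45],0,1],[[0,0,-40],0,1],[[0,0,-30],0,1],[[0,0,-20],0,1],[[0,0,0],0,1]]' 
python3 - <<'E'
from h import *
s=env.observe(); print(s['position'],np.degrees(np.arctan2(s['tool_rot'][1,1],s['tool_rot'][0,1])))
E
```

```text
time_s: 1.78
position: [0.4975, 0.2045, 0.0918]
tool_rot: [[-0.542, 0.84, -0.01], [0.84, 0.542, -0.004], [0.002, -0.011, -1.0]]
ft_force: [0.5, 0.5, -1.1]
grip_width: 0.0853
[0.497453   0.20449103 0.09184337] 32.83174556221839
```

```bash
python3 -m pendant '[[[-3,10,0],0,1],[[0,0,0],0,1],[[0,0,0],0,1]]'
```

```text
time_s: 2.15
position: [0.4957, 0.2144, 0.094]
tool_rot: [[-0.541, 0.841, -0.006], [0.841, 0.541, -0.004], [0.0, -0.007, -1.0]]
ft_force: [-0.2, 0.4, 0.2]
grip_width: 0.0855
```

```bash
python3 -m pendant '[[[-1,0,-1],0.01,-1],[[0,0,0],0,-1],[[0,0,0],0,-1],[[0,0,0],0,-1],[[0,0,0],0,-1],[[0,0,0],0,-1],[[0,0,0],0,-1],[[0,0,0],0,-1]]' 70
```

```text
time_s: 3.15
position: [0.4949, 0.2144, 0.0938]
tool_rot: [[-0.55, 0.835, -0.005], [0.835, 0.55, -0.004], [-0.0, -0.006, -1.0]]
ft_force: [0.3, -0.9, 1.3]
grip_width: 0.013
```

```bash
python3 -m pendant '[[[0,0,10],0,-1],[[0,0,15],0,-1],[[0,0,20],0,-1],[[0,0,25],0,-1],[[0,0,30],0,-1],[[0,0,20],0,-1],[[0,0,0],0,-1],[[0,0,0],0,-1]]'
python3 - <<'E'
from h import *
grab('wrist','w2.png'); a=grab('scene','scene2.png')[0]; b=grab('side','side2.png')[0]
print(env.observe()['position'])
f=lambda im,x,y:cv2.resize(im[y:y+150,x:x+100],None,fx=3.7,fy=3.7,interpolation=cv2.INTER_CUBIC)
cv2.imwrite('pics/c2.png',np.hstack([f(a,365,160),f(b,270,170)])[:,:,::-1])
E
```

```text
time_s: 4.15
position: [0.4938, 0.2142, 0.2196]
tool_rot: [[-0.55, 0.835, -0.005], [0.835, 0.55, -0.004], [-0.0, -0.007, -1.0]]
ft_force: [0.6, -0.1, -0.7]
grip_width: 0.0131
[0.49391651 0.21418552 0.21945754]
```

View pics/c2.png

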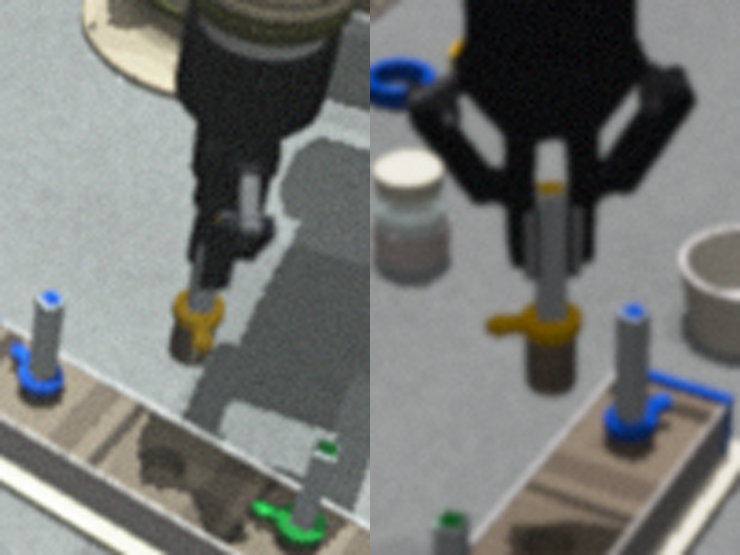

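The sample is held upright with its arrow direction unchanged. Next I move to the cup.

```bash
python3 -m pendant '[[[0,0,20],0,-1],[[0,-10,15],-0.12,-1],[[0,-35,0],-0.12,-1],[[0,-40,0],-0.12,-1],[[0,-40,0],-0.12,-1],[[0,-40,0],-0.12,-1],[[0,-40,0],-0.12,-1],[[0,-40,0],-0.12,-1],[[0,-35,0],-0.12,-1],[[0,-15,0],0,-1],[[0,0,0],0,-1],[[0,0,0],0,-1]]'
python3 - <<'E'
from h import *
im,d,c=grab('wrist','w3.png'); a,da,ca=grab('scene','scene3.png'); b,db,cb=grab('side','side3.png')
s=env.observe(); print(s['position'],np.degrees(np.arctan2(s['tool_rot'][1,1],s['tool_rot'][0,1])),s['q'].round(1))
E
```

```text
time_s: 5.8
position: [0.4912, -0.0882, 0.2482]
tool_rot: [[0.393, 0.919, -0.017], [0.92, -0.393, 0.011], [0.003, -0.02, -1.0]]
ft_force: [-1.0, -0.3, -0.6]
grip_width: 0.013
[ 0.49130565 -0.08819502  0.24839167] -23.140930391247842 [-23.9  16.4  79.6   0.2  85.1  -0.7]
```

View pics/w3.png

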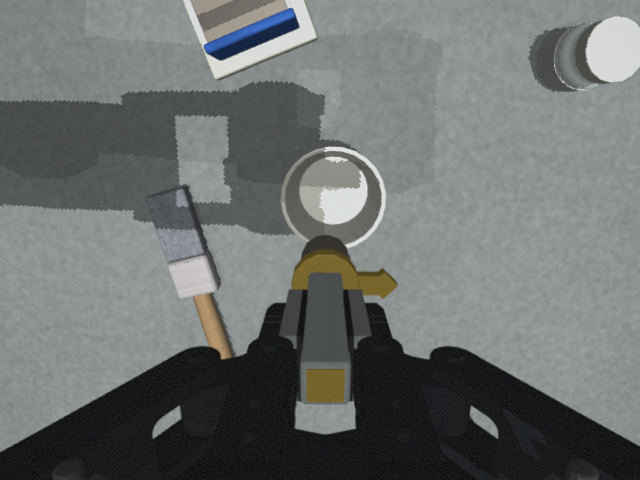

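The rim circle is centred near (333,197). The sample hangs straight and its arrow lies along the jaw axis.

```bash
python3 - <<'E'
from h import *
im,d,c=load('w3')
print(onplane(c,[(333,197),(281,197),(385,197),(333,147),(333,249)],.05).round(4))
v,u=np.mgrid[140:235,270:395]; uv=np.c_[u.ravel(),v.ravel()]; uv=uv[d[uv[:,1],uv[:,0]]>0]; P=pts(c,uv,d)
r=(P[:,2]>.045)&(P[:,2]<.06); from scipy.optimize import least_squares
print(r.sum(),least_squares(lambda x:np.hypot(*(P[r][:,:2]-x[:2]).T)-.042,[.497,-.083],loss='soft_l1',f_scale=.002).x)
s=env.observe(); R=s['tool_rot']; p=s['position']; print('tip est',p+R[:,2]*.066, p)
E
```

```text
[[ 0.4966 -0.0823  0.05  ]
 [ 0.457  -0.0656  0.05  ]
 [ 0.536  -0.0989  0.05  ]
 [ 0.5122 -0.045   0.05  ]
 [ 0.4792 -0.1237  0.05  ]]
1358 [ 0.49513561 -0.08451042]
tip est [ 0.49017929 -0.08750742  0.18240486] [ 0.49130565 -0.08819502  0.24839167]
```

```bash
python3 -m pendant '[[[5,4,0],0,-1],[[0,0,-25],0,-1],[[0,0,-35],0,-1],[[0,0,-30],0,-1],[[0,0,-10],0,-1],[[0,0,0],0,-1]]'
```

```text
time_s: 6.7
position: [0.4987, -0.0809, 0.1473]
tool_rot: [[0.388, 0.921, -0.013], [0.922, -0.388, 0.009], [0.004, -0.015, -1.0]]
ft_force: [0.3, -0.5, -0.5]
grip_width: 0.0129
```

```bash
python3 -m pendant '[[[-1,-2,-20],0,-1],[[0,0,-20],0,-1],[[0,0,-12],0,-1],[[0,0,-6],0,-1],[[0,0,0],0,-1],[[0,0,0],0,-1],[[0,0,0],0,-1],[[0,0,0],0,-1]]'
python3 - <<'E'
from h import *
a=grab('scene','scene4.png')[0]; b=grab('side','side4.png')[0]
f=lambda im,x,y:cv2.resize(im[y:y+150,x:x+100],None,fx=3.7,fy=3.7,interpolation=cv2.INTER_CUBIC)
cv2.imwrite('pics/c4.png',np.hstack([f(a,260,140),f(b,320,150)])[:,:,::-1]); print(env.observe()['position'],env.observe()['ft_force'])
E
```

```text
time_s: 7.7
position: [0.5017, -0.0838, 0.0943]
tool_rot: [[0.387, 0.922, -0.001], [0.922, -0.387, 0.004], [0.004, -0.002, -1.0]]
ft_force: [-0.4, 0.2, -1.4]
grip_width: 0.0133
[ 0.50168758 -0.08381752  0.09415906] [ 0.92087763  0.14041198 -0.77041064]
```

View pics/c4.png

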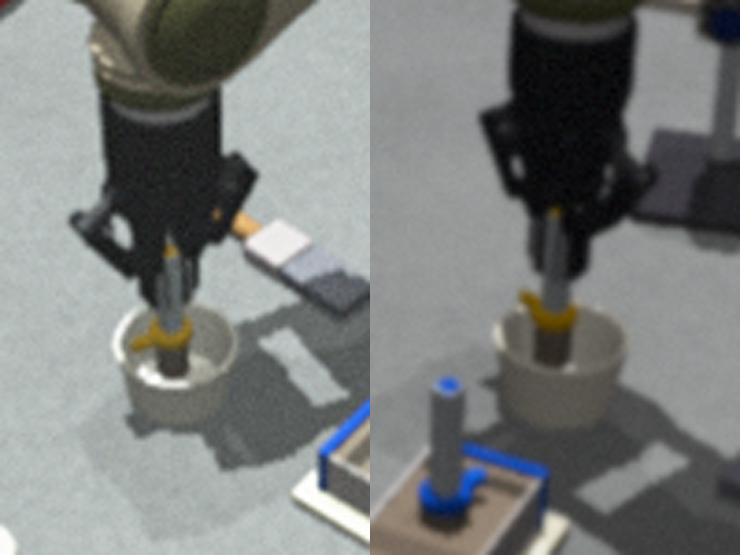

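The plug is inside the cup, with its tip about 28 mm up. I'll lower it 6 mm more for margin, hold, then lift.

```bash
python3 -m pendant '[[[-2,0,-6],0,-1],[[0,0,0],0,-1],[[0,0,0],0,-1],[[0,0,0],0,-1],[[0,0,0],0,-1]]'; python3 -m pendant '[[[0,0,10],0,-1],[[0,0,30],0,-1],[[0,0,40],0,-1],[[0,0,40],0,-1],[[0,0,20],0,-1],[[0,0,0],0,-1],[[0,0,0],0,-1]]'
```

```text
time_s: 8.43
position: [0.4995, -0.0838, 0.0876]
tool_rot: [[0.387, 0.922, -0.001], [0.922, -0.387, 0.005], [0.004, -0.003, -1.0]]
ft_force: [0.1, 0.6, -1.2]
grip_width: 0.0132
time_s: 9.3
position: [0.4985, -0.0833, 0.2349]
tool_rot: [[0.387, 0.922, 0.0], [0.922, -0.387, 0.004], [0.004, -0.001, -1.0]]
ft_force: [0.5, 0.4, -0.7]
grip_width: 0.0128
```

```bash
cat > m4.py <<'E'
from h import *
def glass(n,k,box):
    im,d,c=load(n+str(k)); x0,y0,x1,y1=box; I=im[y0:y1,x0:x1].astype(int)
    m=((I[:,:,2]-I[:,:,0]>25)).astype(np.uint8); q=np.argwhere(m)[:,::-1]
    w=(I[:,:,2]-I[:,:,0])[m>0]; (a,_)=cv2.minEnclosingCircle(q.astype(np.float32)); return (q*w[:,None]).sum(0)/w.sum()+[x0,y0],np.array(a)+[x0,y0],len(q),c
for k in('0','2','3','4'):
    try:
        s=glass('scene',k,(222,138,246,168)); t=glass('side',k,(405,142,432,168)); print(k,s[:3],t[:3],tri((s[3],t[3]),(s[0],t[0])),tri((s[3],t[3]),(s[1],t[1]))[0])
    except Exception as e: print(k,e)
for n,w in(('scene',(222,138,246,168)),('side',(405,138,432,168))):   # dark front ring, depth points of its front face
    im,d,c=load(n+'0'); x0,y0,x1,y1=w; v,u=np.nonzero((im[y0:y1,x0:x1].max(2)<110)&(d[y0:y1,x0:x1]>0)); uv=np.c_[u+x0,v+y0]; P=pts(c,uv,d)
    for th in(96,100,104):
        a=np.array([np.cos(np.radians(th)),np.sin(np.radians(th)),0]); s=P@a; P1=P[(abs(P[:,2]-.175)<.03)&(abs(P[:,1]+.34)<.05)]; s=P1@a; f=P1[s>np.percentile(s,95)-.006]
        b=np.array([-a[1],a[0],0]); print(n,th,len(f),'s',np.percentile(s,[50,90,95,99]).round(4),'lat mid',(np.percentile(f@b,2)+np.percentile(f@b,98))/2,'z',np.percentile(f[:,2],[2,98]), f.mean(0).round(4))
    if n=='side':
        I=im[138:170,395:440]; cv2.imwrite('pics/lens.png',cv2.resize(I,None,fx=12,fy=12,interpolation=cv2.INTER_CUBIC)[:,:,::-1])
E
python3 m4.py
```

```text
0 (array([236., 156.]), array([236., 156.]), 1) (array([416.48481781, 156.07388664]), array([416.72222233, 156.20370388]), 32) (array([ 0.47211675, -0.34046711,  0.16839145]), [0.0014, 0.0014]) [ 0.47159305 -0.34108372  0.16786383]
2 (array([nan, nan]), array([222., 138.]), 0) (array([416.35389889, 156.14138817]), array([416.5 , 156.25]), 38) (array([nan, nan, nan]), [nan, nan]) [ 0.471351   -0.38427506  0.17678662]
3 (array([236. , 153.5]), array([236. , 153.5]), 2) (array([416.15822785, 156.06238698]), array([416.16666698, 156.16666698]), 37) (array([ 0.47123234, -0.33972681,  0.1720984 ]), [0.0021, 0.0021]) [ 0.47115038 -0.33981937  0.17188142]
4 (array([236., 154.]), array([236., 154.]), 1) (array([416.21872266, 156.00437445]), array([416.16666698, 156.16666698]), 37) (array([ 0.47145395, -0.3398278 ,  0.17147955]), [0.0013, 0.0013]) [ 0.47144733 -0.33982919  0.17121402]
scene 96 91 s [-0.3922 -0.3832 -0.383  -0.3817] lat mid -0.4366416560718328 z [0.15981024 0.19186519] [ 0.4752 -0.3369  0.1762]
scene 100 84 s [-0.4219 -0.4129 -0.4123 -0.4116] lat mid -0.4068064272515287 z [0.15964073 0.19197053] [ 0.4737 -0.3367  0.1768]
scene 104 83 s [-0.4504 -0.4403 -0.4398 -0.4388] lat mid -0.3769660635213296 z [0.15961651 0.19198558] [ 0.4735 -0.3367  0.1767]
side 96 115 s [-0.3874 -0.3808 -0.3799 -0.3767] lat mid -0.43398263213386146 z [0.15823063 0.18898898] [ 0.4719 -0.3348  0.1737]
side 100 107 s [-0.4165 -0.4102 -0.4088 -0.4063] lat mid -0.40517523814195544 z [0.1582279  0.18906041] [ 0.4711 -0.3347  0.1733]
side 104 107 s [-0.444  -0.4372 -0.436  -0.4339] lat mid -0.3746754938411909 z [0.15829657 0.18865753] [ 0.4698 -0.335   0.1731]m4.py:5: RuntimeWarning: invalid value encountered in divide
  w=(I[:,:,2]-I[:,:,0])[m>0]; (a,_)=cv2.minEnclosingCircle(q.astype(np.float32)); return (q*w[:,None]).sum(0)/w.sum()+[x0,y0],np.array(a)+[x0,y0],len(q),c
```

Measurements agree on the lens at about (0.4715, -0.3365, 0.1745) with its axis at yaw about 100°. That puts the focus at about (0.458, -0.258, 0.1745), with the arrow yaw at -80°.

```bash
python3 -m pendant '[[[-3,-10,0],-0.08,-1],[[-6,-25,0],-0.14,-1],[[-6,-25,-1],-0.14,-1],[[-6,-25,-1],-0.14,-1],[[-6,-25,-1],-0.14,-1],[[-5,-20,-1],-0.14,-1],[[-3,-14,0],-0.12,-1],[[-2,-6,0],-0.06,-1],[[0,0,0],0,-1],[[0,0,0],0,-1],[[0,0,0],0,-1]]'
python3 - <<'E'
from h import *
s=env.observe(); print(s['position'],np.degrees(np.arctan2(s['tool_rot'][1,1],s['tool_rot'][0,1])))
E
```

```text
time_s: 10.68
position: [0.4567, -0.2353, 0.2194]
tool_rot: [[0.983, 0.183, -0.009], [0.183, -0.983, 0.019], [-0.005, -0.021, -1.0]]
ft_force: [0.6, 0.5, -0.8]
grip_width: 0.0132
[ 0.45673092 -0.23525628  0.2194126 ] -79.43795820731668
```

```bash
python3 -m pendant '[[[1,-15,3],-0.01,-1],[[0,-6,2],0,-1],[[0,0,0],0,-1],[[0,0,0],0,-1],[[0,0,0],0,-1]]'
python3 - <<'E'
from h import *
a=grab('scene','scene5.png')[0]; b=grab('side','side5.png')[0]
s=env.observe(); print(s['position'],np.degrees(np.arctan2(s['tool_rot'][1,1],s['tool_rot'][0,1])),s['tool_rot'][:,2])
f=lambda im,x,y:cv2.resize(im[y:y+150,x:x+100],None,fx=3.9,fy=3.9,interpolation=cv2.INTER_CUBIC)
cv2.imwrite('pics/c5.png',np.hstack([f(a,190,90),f(b,360,80)])[:,:,::-1])
E
```

```text
time_s: 11.3
position: [0.458, -0.2576, 0.2249]
tool_rot: [[0.985, 0.174, -0.009], [0.174, -0.985, 0.019], [-0.005, -0.02, -1.0]]
ft_force: [-0.7, -0.4, -1.0]
grip_width: 0.0128
[ 0.45795598 -0.257613    0.22486821] -79.9810417238094 [-0.00860224  0.01901439 -0.9997822 ]
```

View pics/c5.png

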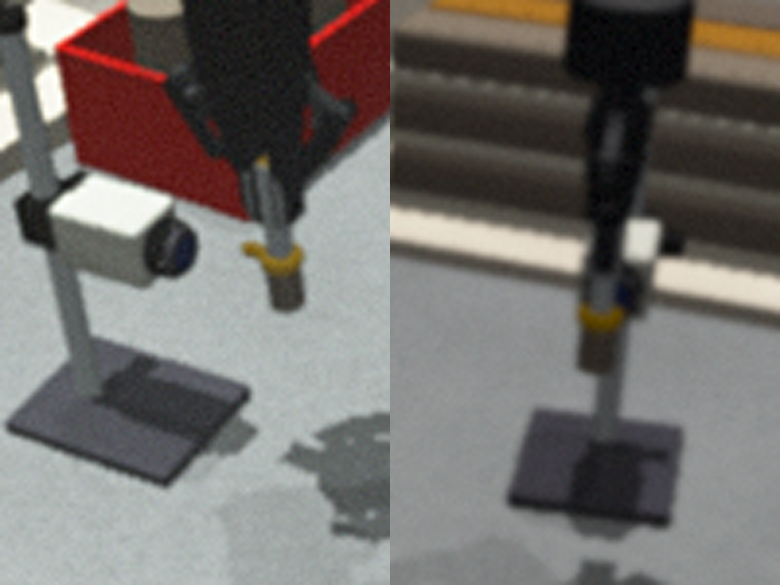

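```bash
python3 - <<'E'
from h import *
a,da,ca=load('scene5'); b,db,cb=load('side5')
L=np.array([.4715,-.3365,.1745]); F=L+.08*np.array([-.1736,.9848,0])
print('plug tri',tri((ca,cb),((263.3,164.4),(413.1,169.7))),'F',F, 'proj F',proj(ca,[F]),proj(cb,[F]))
s=env.observe(); print('plug from tool',s['position']+s['tool_rot'][:,2]*.050)
for n,im,d,c,bx in(('scene',a,da,ca,(245,145,275,175)),('side',b,db,cb,(402,150,425,180))):
    x0,y0,x1,y1=bx; v,u=np.mgrid[y0:y1,x0:x1]; uv=np.c_[u.ravel(),v.ravel()]; uv=uv[d[uv[:,1],uv[:,0]]>0]; P=pts(c,uv,d)
    k=(np.hypot(*(P[:,:2]-F[:2]).T)<.045)&(P[:,2]>.12); P=P[k];uv=uv[k]
    col=im[uv[:,1],uv[:,0]].astype(int); y=(col[:,0]-col[:,2]>50); Y=P[y]
    pl=P[~y&(P[:,2]<.189)]; print(n,len(pl),'plug z',np.percentile(pl[:,2],[1,99]).round(4),'surf mean',pl.mean(0).round(4))
    h=c[3]-pl.mean(0); h[2]=0; h/=np.linalg.norm(h); print('  axis est',(pl.mean(0)-h*.010).round(4))
    print('  yellow z',np.percentile(Y[:,2],[2,50,98]).round(4)); e=Y-F; r=np.hypot(e[:,0],e[:,1]); t=e[(e[:,1]<-.021)]; 
    if len(t): print('  arrow',len(t),t.mean(0).round(4),np.degrees(np.arctan2(t[:,1].mean(),t[:,0].mean())))
E
```

```text
plug tri (array([ 0.45675322, -0.25602733,  0.16715139]), [0.001, 0.001]) F [ 0.457612 -0.257716  0.1745  ] proj F [[262.2588405  161.67148687]] [[413.03051444 167.04652239]]
plug from tool [ 0.45752587 -0.25666228  0.1748791 ]
scene 80 plug z [0.1583 0.1877] surf mean [ 0.4644 -0.2488  0.1738]
  axis est [ 0.4574 -0.256   0.1738]
  yellow z [0.1924 0.197  0.2005]
  arrow 6 [ 0.0044 -0.0237  0.0217] -79.53169825071878
side 107 plug z [0.1584 0.187 ] surf mean [ 0.4549 -0.2456  0.1727]
  axis est [ 0.4573 -0.2553  0.1727]
  yellow z [0.1896 0.1958 0.1988]
```

```bash
python3 -m pendant '[[[0,0,0],0,-1],[[0,0,0],0,-1],[[0,0,0],0,-1],[[0,0,0],0,-1]]'; sed "s/load(n+'0')/load(n+'5')/" m1.py | python3 - 2>/dev/null | grep -E "blu|grn|cup|jar"; python3 - <<'E'
from h import *
s=env.observe(); print(s['position'],abs(s['qvel']).max(),s['grip_width'],s['time_s'])
im,d,c=load('scene5');im0,d0,_=load('scene0')
D=np.abs(im[175:,:].astype(int)-im0[175:].astype(int)).max(2)[15:50,315:365]; print('brush region diff',D.mean())
print(ticket.close_job())
E
```

```text
time_s: 11.9
position: [0.458, -0.2573, 0.2249]
tool_rot: [[0.985, 0.174, -0.009], [0.174, -0.984, 0.019], [-0.005, -0.02, -1.0]]
ft_force: [-0.6, 0.5, -1.5]
grip_width: 0.0134
[ 0.45796854 -0.25733391  0.22485782] 0.1015750827497718 0.013407856890650823 11.9
brush region diff 61.3
the job is handed in; nothing more can be done
None
```

The job is handed in, but the bystander check gave no output and the brush comparison was inconclusive. I'll redo both on the saved pictures.

```bash
sed "s/load(n+'0')/load(n+'5')/; s/if k=='yel':/if k=='yel' and 0:/" m1.py > m5.py; python3 m5.py 2>/dev/null | grep -E "blu|grn|cup|jar"
python3 - <<'E'
from h import *
for k in('side0','side5'):
    im,d,c=load(k); h=cv2.cvtColor(im,cv2.COLOR_RGB2HSV).astype(int)[238:290,410:465]
    m=(abs(h[:,:,0]-14)<8)&(h[:,:,1]>90); q=np.argwhere(m)[:,::-1]+[410,238]; print(k,len(q),onplane(c,[q.mean(0)],.01).round(4) if len(q) else '')
E
```

```text
side0 155 [[ 0.3255 -0.1756  0.01  ]]
side5 146 [[ 0.3252 -0.1762  0.01  ]]
```

```bash
sed -i "s/if k in('yel','blu','grn')/if k in('yel','head'): continue\n        if k in('blu','grn')/" m5.py; python3 m5.py 2>&1 | tail -12
```

```text
Traceback (most recent call last):
  File "m5.py", line 11, in <module>
    P=pts(c,uv,d)
  File "h.py", line 20, in pts
    uv=np.array(uv,int); return c[3]+rays(c,uv)*d[uv[:,1],uv[:,0]][:,None]
                                     ~~~~^^^^^^
  File "h.py", line 15, in rays
    K,D,R,o=c; x=cv2.undistortPoints(np.array(uv,float).reshape(-1,1,2),K,D).reshape(-1,2)
                 ~~~~~~~~~~~~~~~~~~~^^^^^^^^^^^^^^^^^^^^^^^^^^^^^^^^^^^^^^^^
cv2.error: OpenCV(4.12.0) /io/opencv/modules/calib3d/src/undistort.dispatch.cpp:347: error: (-215:Assertion failed) CV_IS_MAT(_src) && CV_IS_MAT(_dst) && (_src->rows == 1 || _src->cols == 1) && (_dst->rows == 1 || _dst->cols == 1) && _src->cols + _src->rows - 1 == _dst->rows + _dst->cols - 1 && (CV_MAT_TYPE(_src->type) == CV_32FC2 || CV_MAT_TYPE(_src->type) == CV_64FC2) && (CV_MAT_TYPE(_dst->type) == CV_32FC2 || CV_MAT_TYPE(_dst->type) == CV_64FC2) in function 'cvUndistortPointsInternal'
```

```bash
sed -i "s/^        P=pts(c,uv,d)/        if len(uv)<1: continue\n        P=pts(c,uv,d)/" m5.py; python3 m5.py 2>/dev/null | grep -E "blu|grn|cup|jar"
```

```text
scene blu top 9 [378.33333333 239.88888889] [0.4898 0.1189 0.1369] onplane [[0.4907 0.1193 0.138 ]] low 75 [0.4949 0.1161 0.0669]
scene grn top 11 [453.18181818 280.54545455] [0.4992 0.3096 0.1379] onplane [[0.4993 0.3096 0.138 ]] low 100 [0.5053 0.3054 0.0663]
scene cup 178 [ 0.4978 -0.0828] 0.0449
scene jar 275 [ 0.7293 -0.0566] 0.0241
side blu top 10 [340.8 253.7] [0.4906 0.121  0.1364] onplane [[0.4897 0.1231 0.138 ]] low 121 [0.4868 0.114  0.0629]
side grn top 18 [291.5        309.94444444] [0.4992 0.3103 0.1365] onplane [[0.4984 0.3117 0.138 ]] low 147 [0.4956 0.3132 0.0658]
side cup 187 [ 0.4959 -0.0806] 0.0466
side jar 141 [ 0.7286 -0.0536] 0.0255
```

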